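Tighten the loose canister lid and shelve that canister

TASK

Three refilled topping canisters stand in the steel caddy, and one of them was left with its twist-lock lid loose: its red bar stands askew instead of pointing at the red marks on its box. While it still stands in the caddy, turn that lid clockwise until it is fully tight; then lift that canister out and set it down gently, upright and entirely on the wooden riser, where it will be used first. Leave the two tight canisters as they are in the caddy.

Things in the scene. Friction and masses are not known exactly. Their poses are not given: they have to be found in the camera images.
- grip_a (a point): Middle of the red grip bar (62 long, 14 thick, 28 mm high) standing on the lid of canister a: a square steel box 84 x 84 x 80 mm high with a round white twist-lock lid (66 across, 10 mm thick). Lid's face 14 mm below this point, canister's underside 104 mm below. x along the bar, z up. 0.2 to 0.45 kg; can be lifted by the bar. a, b, c look alike, in any order.
- grip_b (a point): Middle of the red grip bar (62 long, 14 thick, 28 mm high) standing on the lid of canister b: a square steel box 84 x 84 x 80 mm high with a round white twist-lock lid (66 across, 10 mm thick). Lid's face 14 mm below this point, canister's underside 104 mm below. x along the bar, z up. 0.2 to 0.45 kg; can be lifted by the bar. a, b, c look alike, in any order.
- grip_c (a point): Middle of the red grip bar (62 long, 14 thick, 28 mm high) standing on the lid of canister c: a square steel box 84 x 84 x 80 mm high with a round white twist-lock lid (66 across, 10 mm thick). Lid's face 14 mm below this point, canister's underside 104 mm below. x along the bar, z up. 0.2 to 0.45 kg; can be lifted by the bar. a, b, c look alike, in any order.
- lid_a (a joint): Turn of the lid of canister a on its box, rad. 0 = fully tight, against a stop, bar pointing at the two small red marks on the box's top edges; larger = loose (up to 1.3), turned anticlockwise seen from above, bar askew to the box's sides. Clockwise tightens; friction about 0.05 N m; stays where left.
- lid_b (a joint): Turn of the lid of canister b on its box, rad. 0 = fully tight, against a stop, bar pointing at the two small red marks on the box's top edges; larger = loose (up to 1.3), turned anticlockwise seen from above, bar askew to the box's sides. Clockwise tightens; friction about 0.05 N m; stays where left.
- lid_c (a joint): Turn of the lid of canister c on its box, rad. 0 = fully tight, against a stop, bar pointing at the two small red marks on the box's top edges; larger = loose (up to 1.3), turned anticlockwise seen from above, bar askew to the box's sides. Clockwise tightens; friction about 0.05 N m; stays where left.
- caddy: Fixed dark steel caddy, 98 x 284 mm, walls 45 mm high, with three square 88 mm pockets in a row along its y, 93 mm apart, floor 5 mm thick; each holds a canister and keeps its box from turning. Origin: centre of the underside.
- riser: Low fixed riser of brown wood, 200 x 200 mm, top face flat and 50 mm above its origin, which is the centre of its underside on the counter; x and y along its sides, z up.
Mind the look-alikes: they are no part of the job. What is shaped like the part that bears grip_a but pink is not meant.

How it is judged:
On the way:
1. the loose lid is tight (within 0.17 rad of its stop) while its canister still stands in the caddy (value of joint lid_a below 0.17 rad and height (world z) of grip_a below 0.125 m and angle between grip_a's own z axis and vertical below 0.15 rad), for 0.2 s.
At the end, for the whole second after the job is handed in: The lid that was loose is within 0.17 rad of its stop; its canister stands upright (within 0.1 rad) on the riser's top, its centre within 60 mm of the riser's middle along each side; the other two canisters are still in their pockets (moved less than 20 mm) with their lids tight (within 0.17 rad) (value of joint each of lid_a, lid_b, lid_c below 0.17 rad and x of grip_a in the frame of riser between -0.06 and 0.06 m and y of grip_a in the frame of riser between -0.06 and 0.06 m and z of grip_a in the frame of riser between 0.146 and 0.162 m and angle between grip_a's own z axis and vertical below 0.1 rad and distance of each of grip_b, grip_c from where it was at the start of the episode below 0.02 m); the robot touches nothing.
It fails at once if one of the two tight canisters is pulled or knocked more than 20 mm away (distance of any of grip_b, grip_c from where it was at the start of the episode above 0.02 m).
It fails at once if the lid of a tight canister is turned loose (past 0.25 rad) (value of joint any of lid_b, lid_c above 0.25 rad).
It fails at once if the canister is dropped or thrown: it moves faster than 0.5 m/s with no finger touching it (a fall of over about 13 mm) (contact force between the fingers and canister_a below 0.2 N and linear speed of canister_a above 0.5 m/s).
It also fails if it takes over 48 s, if anything falls off the work surface, if the arm or the gripper's body presses on something with over 40 N, if the wrist force passes 120 N, or if a joint passes its speed limit or range.

ROBOT

A 7-joint arm with a two-finger parallel gripper is mounted at the origin on a cart in front of the work surface, level with it; the furniture and walls round the work are solid. World frame = base frame: x ahead of the robot, y to its left, z up, the work surface at z = 0. Lengths are in m, angles in rad, forces in N, time in s.
With the tool pointing down it reaches from about 0.35 to 0.9 m from the base axis. Payload 19.9 kg.
Tool frame: the origin (TCP) lies on the centre line of the jaws, within the pads' length; the fingertips stand 25 mm ahead of it and the grasp point (between the pads) lies 6 mm ahead of it; y points along the fingers, x is the direction in which the jaws open and shut, and the axes are right-handed (so a half turn about y gives the same grasp; the last joint's range is limited). The gripper opens to 94 mm and grips with 3 to 60 N. Pads are 16 mm wide; open, the fingers measure 119 mm over their backs; the gripper's body (75 mm by 177 mm) begins 78 mm behind the grasp point.
Start: joints at [-1.353, 0.417, -0.01, 1.614, 0.005, 1.111, -0.053], TCP at [0.161, 0.604, 0.23] pointing down, gripper open.
Joint ranges: [-2.81, 2.81], [-0.39, 2.02], [-1.27, 1.25], [0.06, 2.57], [-1.19, 4.33], [0.19, 2], [-2.82, 2.82]. Speed limits (rad/s): [1.89, 1.89, 2.39, 2.39, 3.01, 3.01, 3.01].

INTERFACE

Orientations are given as a unit quaternion [w, x, y, z].
In Python, from station import state, snapshot, close_job, look_for, spot_point gives the robot as it stands.
- The arm moves only by the tool jog_arm, never from a script. Its arguments are lists of equal length, an entry for each row: "fingers": the closure, from -1 (fully open) to 1 (shut), so that 0 is half open; "dp": the shift along the world's x, y, z in mm, a list of three; "twist": the turn about the world's z in rad. In form: {"fingers": [fingers, ...], "dp": [[tx, ty, tz], ...], "twist": [twist, ...]}. A call has 1 to 8 rows; each row is the pose to reach, as a shift and turn from the pose commanded when the call began; what a row does not reach only later rows make up. A row lasts 1/8 s, in which the tool goes at most 62.5 mm and 10.7 degrees, less where a joint would pass 70% of its speed; a pose out of reach is approached as far as the arm can. A call with a gripper value outside its range is refused whole. The fingers move at their own pace and stop on an object; "newtons" is the grip in N (left out, the last holds). Time passes only in rows, so rows that repeat a pose let the fingers close. It gives the time, the measured TCP pose, the force and the opening at its end, in the units of the state.
- state(): the state, without advancing time (a new reading comes with each control period).
- snapshot(name): name is "side" or "top" or "wrist"; returns a dict with "image" (400x640x3 uint8, red, green, blue), "fx", "fy", "cx", "cy" (pixels), "origin" and "rotation" of the camera in the world; the wrist camera has in their place "tool_from_camera" (4x4, takes a point from camera to tool coordinates, whose origin is the TCP and whose axes are the tool frame's). Camera axes: x right, y down, z forward; pixel columns grow to the right and rows downward; lengths in m; the calibration is good to about 2 mm. A picture is of the moment at which its call begins: read the wrist's pose just before it. There is no depth.
- close_job(): hands the job in, once; it reports no verdict.
Trained networks look in a picture, given as the dict that the camera call returned (one of the last four; its "shot" number tells which), for a name from the list of things; names that differ only in an ending like _2 or _b are one class to them, and where a whole thing is asked for, a point or a joint stands for the part that bears it (a point fixed in the world has none). Each returns a list of dicts, best first, with "score" (0 to 1); they miss things now and then, are a little off and sometimes report something else, mostly with a low value. They report only what shows in the picture. A call takes as long as a camera call. They do not tell look-alikes from the thing itself.
- look_for(target, picture): "point" ([column, row] in pixels, amid what is visible of it).
- spot_point(target, picture): "point" ([column, row] in pixels: a listed point, or the origin of a listed thing).
The state is a dict: "time": time; "qpos": joint angles; "dq": joint speeds; "effort": joint torques, N m; "ee_pos": TCP position; "tcp_rot": TCP orientation; "force": force on the tool from outside, world axes, zero at the start; "wrist_torque": the same for the moment, N m; "finger_gap": finger opening in m.
Only numpy, scipy, OpenCV 4.12 (cv2) and the standard library are available. Lean on these libraries where they do the work, as an engineer would, in place of code of your own. Each camera call takes 0.05 s, during which the arm holds its last target.

## Working session

There is one attempt and no reset: what is moved stays moved. The work goes in short steps, Python scripts to look and compute and a tool call to move; the robot and the scene stay as the last step left them, time stands still between calls to the robot, and variables do not carry over. Pictures are saved under pics/ and viewed, and the job is handed in when it is done.

Besides the shell and the picture viewer there is one more tool, called after "Call:" as name([rows], argument=value, ...), one row to a line, values as JSON. jog_arm: Moves the arm, as the interface text tells. Its arguments: {"type":"object","properties":{"fingers":{"type":"array"},"dp":{"type":"array"},"twist":{"type":"array"},"newtons":{"type":"number"}},"required":["fingers","dp","twist"]}

```bash
mkdir -p pics; cat > h.py <<'E'
import numpy as np,cv2
from station import state,snapshot,close_job,look_for,spot_point
def save(p,n,crop=None,s=1):
    im=p["image"][:,:,::-1]
    if crop: im=im[crop[1]:crop[3],crop[0]:crop[2]]
    cv2.imwrite(f"pics/{n}.png",cv2.resize(im,None,fx=s,fy=s,interpolation=cv2.INTER_CUBIC))
def ray(p,px,z):
    d=np.array(p["rotation"])@np.array([(px[0]-p["cx"])/p["fx"],(px[1]-p["cy"])/p["fy"],1])
    o=np.array(p["origin"]); return o+d*(z-o[2])/d[2]
E
python3 - <<'E'
from h import *
s=state();print(s["time"],s["ee_pos"],s["tcp_rot"],s["finger_gap"])
for n in("top","side"):
    p=snapshot(n);save(p,n+"0");print(n,p["origin"],p["fx"])
    for t in("grip_a","riser","caddy"):
        for r in spot_point(t,p): print(n,t,r, ray(p,r["point"],{"grip_a":.109,"riser":0.05,"caddy":0}[t]).round(3))
E
```

```text
0.0 [0.16046054 0.60370469 0.22983201] [-0.56026822  0.56082771  0.43071157 -0.43134598] 0.09384918706768942
top [0.26009865 0.00639144 1.27850707] 486.22547824932514Traceback (most recent call last):
  File "<stdin>", line 6, in <module>
  File "h.py", line 8, in ray
    d=np.array(p["rotation"])@np.array([(px[0]-p["cx"])/p["fx"],(px[1]-p["cy"])/p["fy"],1])
      ~~~~~~~~~~~~~~~~~~~~~~~^~~~~~~~~~~~~~~~~~~~~~~~~~~~~~~~~~~~~~~~~~~~~~~~~~~~~~~~~~~~~~
ValueError: matmul: Input operand 1 has a mismatch in its core dimension 0, with gufunc signature (n?,k),(k,m?)->(n?,m?) (size 3 is different from 4)
```

```bash
sed -i 's/^import numpy as np,cv2/import numpy as np,cv2\nfrom scipy.spatial.transform import Rotation as R\ndef Q(q): return R.from_quat(np.roll(q,-1)).as_matrix()/; s/np.array(p\["rotation"\])@/Q(p["rotation"])@/' h.py
python3 - <<'E'
from h import *
s=state();print(s["time"],s["ee_pos"]);print(Q(s["tcp_rot"]).round(3))
for n in("top","side"):
    p=snapshot(n);save(p,n+"0");print(n,p["origin"],p["fx"])
    for t in("grip_a","riser","caddy"):
        for r in spot_point(t,p): print(n,t,r, ray(p,r["point"],{"grip_a":.109,"riser":0.0,"caddy":0}[t]).round(3))
E
```

```text
0.1 [0.16047657 0.60372017 0.22988061]
[[ 0.257 -0.    -0.966]
 [ 0.966 -0.001  0.257]
 [-0.001 -1.    -0.   ]]
top [0.26009865 0.00639144 1.27850707] 486.22547824932514
top grip_a {'point': [348.3, 245.3], 'score': 0.88} [ 0.35  -0.082  0.109]
top grip_a {'point': [217.4, 202.1], 'score': 0.81} [0.462 0.233 0.109]
top grip_a {'point': [251.0, 195.8], 'score': 0.66} [0.476 0.152 0.109]
top grip_a {'point': [289.4, 186.0], 'score': 0.64} [0.498 0.058 0.109]
top riser {'point': [419.9, 186.1], 'score': 0.71} [ 0.512 -0.288  0.   ]
top caddy {'point': [257.8, 202.3], 'score': 0.64} [0.478 0.147 0.   ]
side [ 0.35725505 -0.6945122   0.6735112 ] 390.8541782931633
side grip_a {'point': [290.2, 230.2], 'score': 0.92} [ 0.356 -0.091  0.109]
side grip_a {'point': [345.7, 183.5], 'score': 0.83} [0.498 0.058 0.109]
side grip_a {'point': [334.4, 163.6], 'score': 0.77} [0.483 0.147 0.109]
side grip_a {'point': [322.4, 144.2], 'score': 0.74} [0.464 0.248 0.109]
side riser {'point': [381.6, 334.7], 'score': 0.9} [ 0.515 -0.289  0.   ]
side caddy {'point': [334.7, 195.1], 'score': 0.66} [0.486 0.153 0.   ]
```

View pics/top0.png

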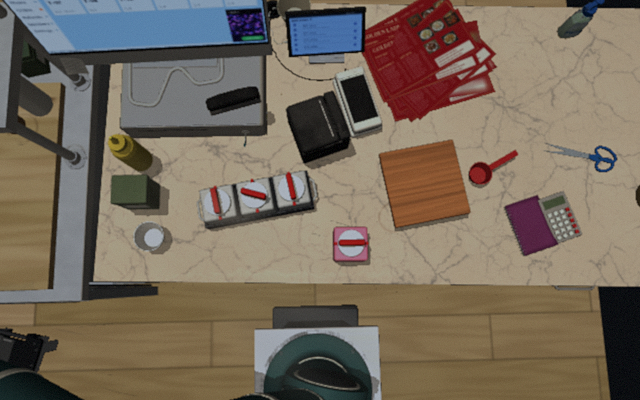

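View pics/side0.png

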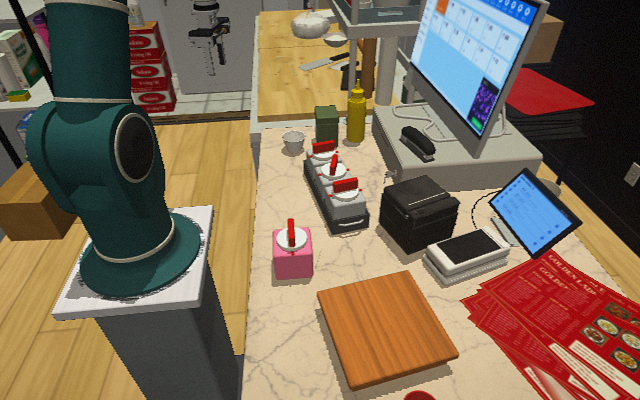

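```bash
python3 - <<'E'
from h import *
p=snapshot("top");save(p,"c0",(190,160,325,235),5.5)
im=p["image"]; hsv=cv2.cvtColor(im,cv2.COLOR_RGB2HSV)
m=((hsv[...,0]<6)|(hsv[...,0]>174))&(hsv[...,1]>170)&(hsv[...,2]>90)
m=m.astype(np.uint8);m[:, :190]=0;m[:,325:]=0;m[:160]=0;m[235:]=0
n,l,st,c=cv2.connectedComponentsWithStats(m)
for i in range(1,n):
    if st[i,4]<20: print("small",c[i],st[i,4]);continue
    pts=np.argwhere(l==i)[:,::-1].astype(np.float32)
    w=np.array([ray(p,q,.123)[:2] for q in pts])
    u,s,vt=np.linalg.svd(w-w.mean(0)); d=vt[0]; print(c[i],st[i,4],w.mean(0).round(4),"dir deg",np.degrees(np.arctan2(d[1],d[0])).round(1),np.ptp((w-w.mean(0))@vt.T,axis=0))
E
```

```text
[290.43243243 185.16216216] 111 [0.4976 0.0547] dir deg -168.6 [0.06162853 0.01071498]
small [251.5 180.5] 4
[213.68181818 194.6969697 ] 66 [0.4783 0.2398] dir deg -172.7 [0.03927567 0.01125296]
[252.57657658 192.9009009 ] 111 [0.4805 0.1462] dir deg -105.6 [0.05823307 0.01071461]
small [217. 203.] 1
small [293.75  203.375] 8
small [215.30769231 207.38461538] 13
small [218. 209.] 1
small [257.25 210.25] 4
small [220.  217.5] 2
```

View pics/c0.png

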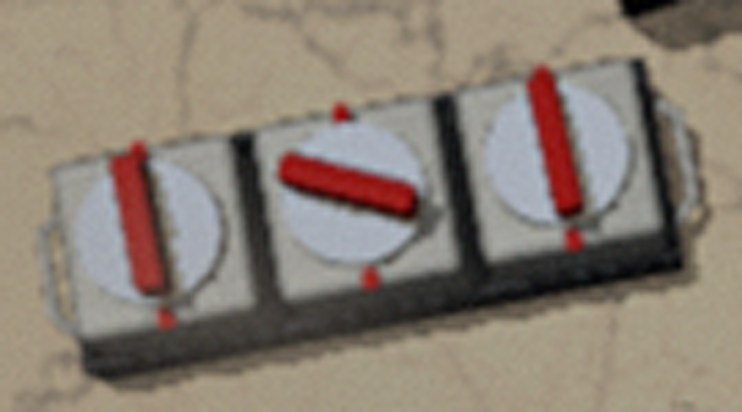

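Candidates: left (214,195), middle (252,193) and right (290,185) in the caddy, plus a pink look-alike at (348,245). The crop shows that the outer bars point at their marks. The middle bar is askew: its marks are at (251,180) and (257,210), and the bar is about 63° anticlockwise of them. I'll take the middle canister.

Call:
jog_arm([
  [27,-38,5],
  [53,-76,10],
  [80,-114,20],
  [107,-152,20],
  [133,-190,20],
  [160,-228,20],
  [187,-266,20],
  [213,-304,20],
], fingers=[-1,-1,-1,-1,-1,-1,-1,-1], twist=[0.13,0.26,0.39,0.52,0.65,0.78,0.91,1.04])

```text
time: 1.55
ee_pos: [0.3743, 0.2987, 0.2507]
tcp_rot: [-0.271, 0.271, 0.653, -0.653]
force: [1.6, -0.7, 0.5]
finger_gap: 0.0942
```

Call:
jog_arm([
  [27,-38,0],
  [53,-76,0],
  [80,-114,0],
  [107,-152,0],
  [107,-152,0],
  [107,-152,0],
  [107,-152,0],
], fingers=[-1,-1,-1,-1,-1,-1,-1], twist=[0.13,0.26,0.39,0.52,0.52,0.52,0.52])

```text
time: 2.42
ee_pos: [0.48, 0.149, 0.2504]
tcp_rot: [-0.095, 0.095, 0.701, -0.701]
force: [-0.5, -0.1, -0.9]
finger_gap: 0.0934
```

```bash
cat >> h.py <<'E'
def wsnap(name):
    s=state();p=snapshot("wrist");T=np.array(p["tool_from_camera"]);A=Q(s["tcp_rot"])
    o=A@T[:3,3]+s["ee_pos"];M=A@T[:3,:3]
    save(p,name)
    def f(px,z):
        d=M@np.array([(px[0]-p["cx"])/p["fx"],(px[1]-p["cy"])/p["fy"],1]);return o+d*(z-o[2])/d[2]
    return s,p,f
E
python3 - <<'E'
from h import *
s,p,f=wsnap("w1")
print(s["time"],s["ee_pos"],s["qpos"]);print(Q(s["tcp_rot"]).round(3))
for r in spot_point("grip_a",p): print(r,f(r["point"],.109).round(4))
p=snapshot("top")
for r in spot_point("riser",p): print(r,ray(p,r["point"],0).round(4))
save(p,"t1")
E
```

```text
2.425 [0.48003788 0.1489867  0.25044525] [-0.49987254  0.1767082   0.15520872  1.89432648 -0.03123111  1.07278151
  2.53972315]
[[-0.964 -0.    -0.266]
 [ 0.266  0.    -0.964]
 [ 0.    -1.    -0.   ]]
{'point': [275.0, 116.3], 'score': 0.79} [0.5011 0.0555 0.109 ]
{'point': [352.2, 265.3], 'score': 0.75} [0.4643 0.2393 0.109 ]
{'point': [418.2, 181.3], 'score': 0.87} [ 0.5257 -0.284   0.    ]
```

View pics/w1.png

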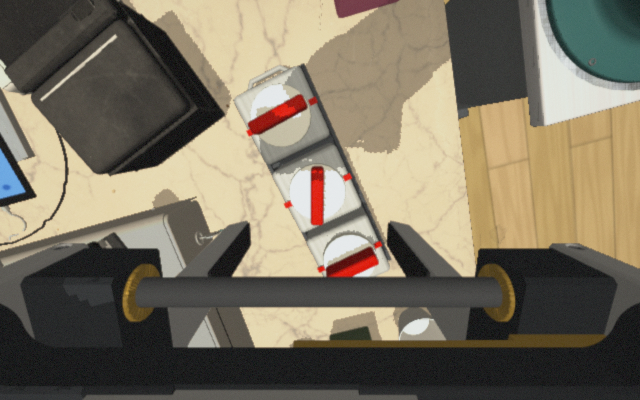

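```bash
python3 - <<'E'
from h import *
s,p,f=wsnap("w2")
im=p["image"]; hsv=cv2.cvtColor(im,cv2.COLOR_RGB2HSV)
m=(((hsv[...,0]<6)|(hsv[...,0]>174))&(hsv[...,1]>150)&(hsv[...,2]>90)).astype(np.uint8)
m[:80]=0;m[285:]=0;m[:,:230]=0;m[:,400:]=0
n,l,st,c=cv2.connectedComponentsWithStats(m)
for i in range(1,n):
    if st[i,4]>5: print(c[i].round(1),st[i],"z.085",f(c[i],.085)[:2].round(4),"z.115",f(c[i],.115)[:2].round(4))
save(p,"w2c",(230,80,400,290),2.8)
a=f((317,170),.123);b=f((317,222),.109);print(a,b)
E
```

```text
[276.8 115.3] [247  95  60  41 891] z.085 [0.5022 0.0521] z.115 [0.4985 0.0551]
[313.1 100.8] [309  97   9   8  45] z.085 [0.4591 0.0482] z.115 [0.4595 0.0516]
[317.4 195.4] [312 167  12  59 670] z.085 [0.4831 0.1523] z.115 [0.4812 0.146 ]
[347.5 176.9] [344 173   8   8  41] z.085 [0.443  0.1403] z.115 [0.4449 0.1351]
[287.9 204.5] [285 202   7   6  31] z.085 [0.5201 0.1535] z.115 [0.5148 0.1471]
[378.  244.4] [375 241   8   7  38] z.085 [0.427  0.2325] z.115 [0.4304 0.2186]
[354.6 265.8] [328 248  51  29 631] z.085 [0.462  0.2529] z.115 [0.4621 0.2371]
[321.1 268.9] [318 266   7   6  29] z.085 [0.504  0.2456] z.115 [0.5001 0.2306]
[0.47389873 0.11837725 0.123     ] [0.49015117 0.17665729 0.109     ]
```

View pics/w2c.png

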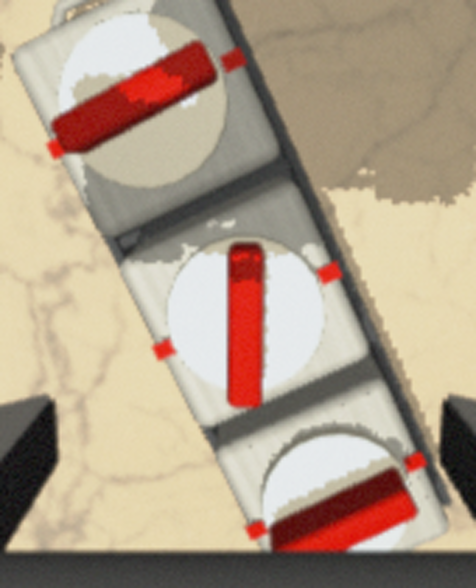

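Call:
jog_arm([
  [1,-2,-30],
  [1,-2,-60],
  [1,-2,-90],
  [1,-2,-110],
  [1,-2,-126],
  [1,-2,-126],
], fingers=[-1,-1,-1,-1,-1,-1], twist=[0,0,0,0,0,0])

```text
time: 3.42
ee_pos: [0.4811, 0.1459, 0.1237]
tcp_rot: [0.096, -0.095, -0.7, 0.701]
force: [-0.5, -0.7, -0.0]
finger_gap: 0.0941
```

Call:
jog_arm([
  [0,0,0],
  [0,0,0],
  [0,0,0],
  [0,0,0],
  [0,0,0],
  [0,0,0],
  [0,0,0],
  [0,0,0],
], fingers=[1,1,1,1,1,1,1,1], twist=[0,0,0,0,0,0,0,0], newtons=35)

```text
time: 4.42
ee_pos: [0.4816, 0.146, 0.1244]
tcp_rot: [-0.095, 0.095, 0.701, -0.701]
force: [-0.8, 0.2, 0.2]
finger_gap: 0.017
```

Call:
jog_arm([
  [0,0,0],
  [0,0,0],
  [0,0,0],
], fingers=[1,1,1], twist=[-0.1,-0.2,-0.3])

```text
time: 4.8
ee_pos: [0.4813, 0.1461, 0.1243]
tcp_rot: [0.2, -0.2, -0.678, 0.678]
force: [-0.9, 0.5, 0.7]
finger_gap: 0.0136
```

```bash
python3 - <<'E'
from h import *
s,p,f=wsnap("w3");print(s["finger_gap"],s["force"],s["wrist_torque"],s["ee_pos"])
E
```

```text
0.013584904516501293 [-0.87996259  0.49892844  0.67918305] [0.1239973  0.34257502 0.07087902] [0.48133544 0.14606174 0.12434914]
```

View pics/w3.png

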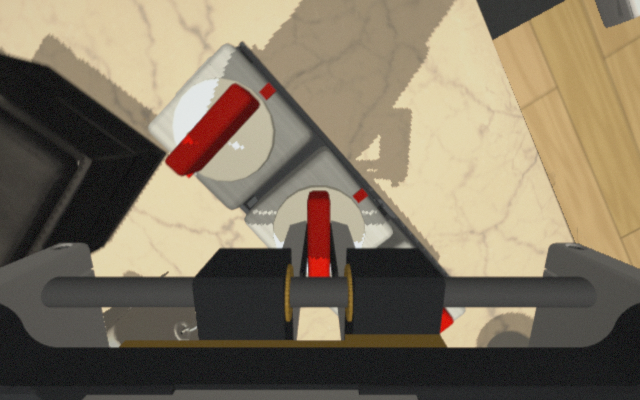

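The bar is held at (318,220) and turns with the jaws. I'll keep turning.

Call:
jog_arm([
  [0,0,0],
  [0,0,0],
  [0,0,0],
  [0,0,0],
  [0,0,0],
  [0,0,0],
], fingers=[1,1,1,1,1,1], twist=[-0.15,-0.3,-0.45,-0.6,-0.7,-0.76])

```text
time: 5.6
ee_pos: [0.4812, 0.1464, 0.1244]
tcp_rot: [0.437, -0.436, -0.556, 0.556]
force: [-1.8, 1.9, 1.9]
finger_gap: 0.0133
```

```bash
python3 - <<'E'
from h import *
s,p,f=wsnap("w4");A=Q(s["tcp_rot"]);print(s["force"],s["wrist_torque"],np.degrees(np.arctan2(A[1,0],A[0,0]))-90)
E
```

```text
[-1.78590882  1.89618764  1.92498055] [0.38395408 0.7501474  0.01611091] 13.743250251424811
```

View pics/w4.png

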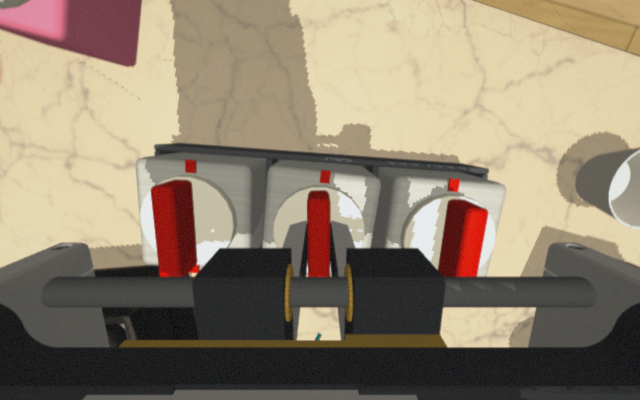

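Call:
jog_arm([
  [0,0,0],
  [0,0,0],
  [0,0,0],
  [0,0,0],
  [0,0,0],
], fingers=[1,1,1,1,1], twist=[-0.03,-0.06,-0.09,-0.11,-0.11])

```text
time: 6.28
ee_pos: [0.4813, 0.1463, 0.1245]
tcp_rot: [0.466, -0.466, -0.532, 0.532]
force: [-4.1, 2.5, 5.7]
finger_gap: 0.0134
```

```bash
python3 - <<'E'
from h import *
s,p,f=wsnap("w5");A=Q(s["tcp_rot"]);print(s["force"],s["wrist_torque"],np.degrees(np.arctan2(A[1,0],A[0,0]))-90)
save(p,"w5c",(130,130,520,290),2)
E
```

```text
[-4.06623558  2.54768192  5.70660323] [ 0.71224597  1.26591405 -0.01692187] 7.474184798297799
```

View pics/w5c.png

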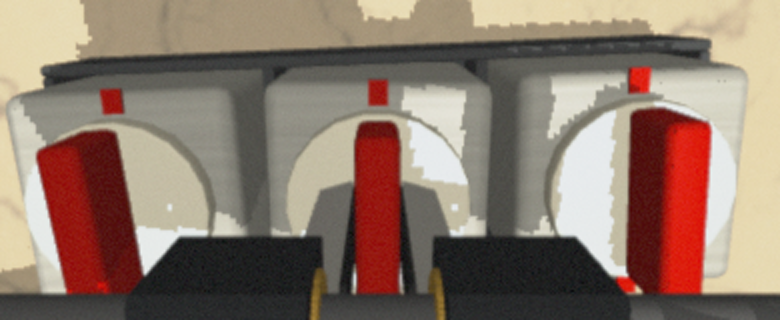

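The bar now lines up with its mark, and the stop is felt: the force has risen. I'll lift.

Call:
jog_arm([
  [0,0,0],
  [0,0,8],
  [0,0,18],
  [0,0,30],
  [0,0,45],
  [0,0,60],
  [0,0,80],
  [0,0,80],
], fingers=[1,1,1,1,1,1,1,1], twist=[0.02,0.02,0.02,0.02,0.02,0.02,0.02,0.02], newtons=45)

```text
time: 7.32
ee_pos: [0.4822, 0.1463, 0.206]
tcp_rot: [-0.461, 0.461, 0.537, -0.535]
force: [-0.6, 1.0, -3.0]
finger_gap: 0.0136
```

Call:
jog_arm([
  [0,0,20],
  [0,0,40],
  [0,0,60],
  [0,0,80],
  [0,0,90],
  [0,0,90],
], fingers=[1,1,1,1,1,1], twist=[0,0,0,0,0,0])

```text
time: 8.07
ee_pos: [0.4816, 0.1461, 0.2943]
tcp_rot: [-0.461, 0.461, 0.536, -0.536]
force: [-0.7, 0.1, -3.0]
finger_gap: 0.0135
```

```bash
python3 - <<'E'
from h import *
s,p,f=wsnap("w6");A=Q(s["tcp_rot"]);print(s["force"],s["wrist_torque"],s["ee_pos"],np.degrees(np.arctan2(A[1,0],A[0,0]))-90)
p=snapshot("side");save(p,"s6",(240,60,540,400),1.7)
p=snapshot("top");save(p,"t6")
for t in ("riser","grip_a"):
  for r in look_for(t,p): print(r,ray(p,r["point"],.05).round(4))
im=p["image"][120:250,365:490];hsv=cv2.cvtColor(im,cv2.COLOR_RGB2HSV)
m=((hsv[...,0]>4)&(hsv[...,0]<16)&(hsv[...,1]>110)).astype(np.uint8)
m=cv2.morphologyEx(m,cv2.MORPH_OPEN,np.ones((5,5)))
c=max(cv2.findContours(m,0,2)[0],key=cv2.contourArea);b=cv2.boxPoints(cv2.minAreaRect(c))+[365,120]
print(b);w=np.array([ray(p,q,.05)[:2] for q in b]);print(w.round(3),w.mean(0))
E
```

```text
[-0.74107366  0.12698237 -2.97808354] [ 0.00585806 -0.02875765  0.00067341] [0.48158837 0.1460818  0.29429933] 8.610651330102485
{'point': [424.0, 183.7], 'score': 0.66} [ 0.5086 -0.2873  0.05  ]
{'point': [290.0, 185.0], 'score': 0.18} [0.513  0.0588 0.05  ]
{'point': [291.0, 185.1], 'score': 0.97} [0.5126 0.0563 0.05  ]
{'point': [349.3, 244.5], 'score': 0.82} [ 0.3562 -0.0886  0.05  ]
{'point': [424.3, 183.0], 'score': 0.55} [ 0.5105 -0.2882  0.05  ]
[[378.26922989 153.34615326]
 [455.00000763 138.        ]
 [469.96153259 212.80769348]
 [393.23075867 228.15384674]]
[[ 0.592 -0.172]
 [ 0.629 -0.376]
 [ 0.43  -0.401]
 [ 0.395 -0.202]] [ 0.51152857 -0.28789017]
```

View pics/s6.png

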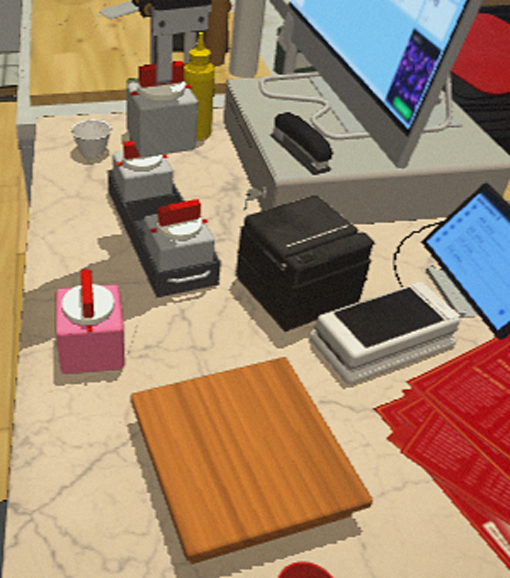

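View pics/t6.png

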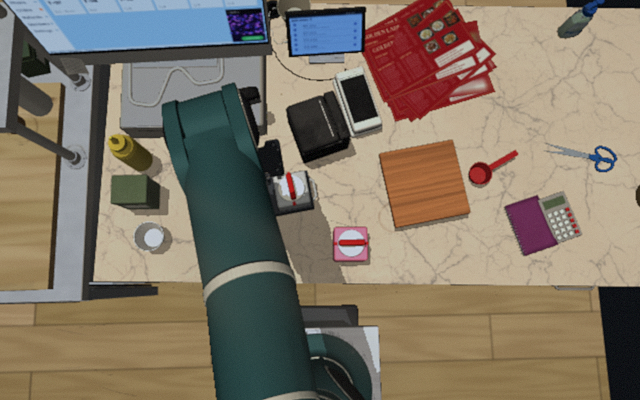

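Call:
jog_arm([
  [1,-15,0],
  [3,-40,0],
  [6,-75,0],
  [8,-110,0],
  [11,-150,0],
  [14,-190,0],
  [17,-230,0],
  [20,-270,0],
], fingers=[1,1,1,1,1,1,1,1], twist=[0,0,0,0,0.01,0.02,0.03,0.03])

```text
time: 9.32
ee_pos: [0.501, -0.1263, 0.2945]
tcp_rot: [-0.453, 0.453, 0.543, -0.543]
force: [0.5, 0.1, -2.7]
finger_gap: 0.0137
```

Call:
jog_arm([
  [2,-40,0],
  [5,-80,0],
  [7,-115,0],
  [8,-140,0],
  [9,-155,0],
  [10,-164,0],
  [10,-164,0],
  [10,-164,0],
], fingers=[1,1,1,1,1,1,1,1], twist=[0,0,0,0,0,0,0,0])

```text
time: 10.32
ee_pos: [0.5117, -0.2872, 0.2944]
tcp_rot: [-0.453, 0.453, 0.543, -0.543]
force: [-0.2, -0.2, -2.4]
finger_gap: 0.0134
```

```bash
python3 - <<'E'
from h import *
s,p,f=wsnap("w7");A=Q(s["tcp_rot"]);print(s["force"],s["wrist_torque"],s["ee_pos"],s["qpos"],np.degrees(np.arctan2(A[1,0],A[0,0]))-90)
p=snapshot("side");save(p,"s7",(200,60,540,400),1.7)
E
```

```text
[-0.19802229 -0.23217404 -2.40748012] [ 0.04154341  0.00028652 -0.0180177 ] [ 0.51173174 -0.28720871  0.29440085] [-0.08303564  0.35338108  0.70065977  1.65369555 -0.23996004  1.22256666
  2.42164585] 10.379544921849998
```

View pics/s7.png

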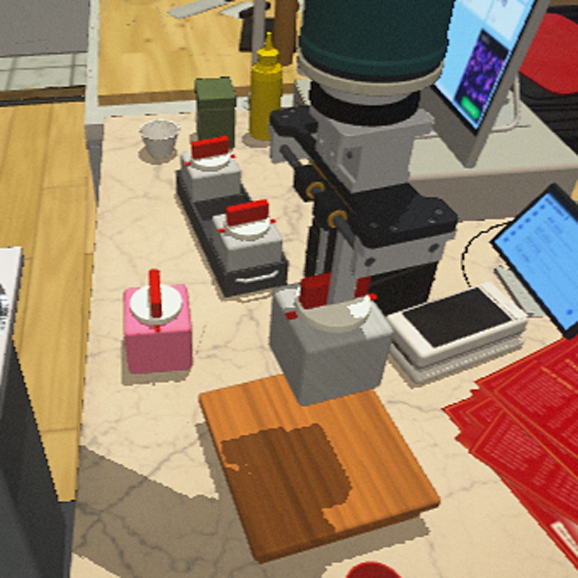

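View pics/w7.png

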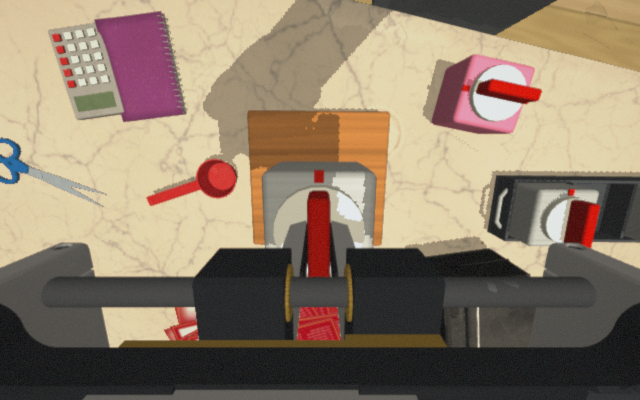

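The canister hangs upright over the riser, with the bar in line with its mark at (320,176). Now lowering.

Call:
jog_arm([
  [0,0,-15],
  [0,0,-35],
  [0,0,-55],
  [0,0,-75],
  [0,0,-95],
  [0,0,-110],
  [0,0,-118],
  [0,0,-118],
], fingers=[1,1,1,1,1,1,1,1], twist=[0,0,0,0,0,0,0,0])

```text
time: 11.42
ee_pos: [0.5114, -0.2879, 0.1761]
tcp_rot: [0.453, -0.453, -0.543, 0.543]
force: [0.3, 0.3, -2.2]
finger_gap: 0.0135
```

Call:
jog_arm([
  [0,0,-1],
  [0,0,-2],
  [0,0,-3],
  [0,0,-4],
  [0,0,-5],
  [0,0,-6],
], fingers=[1,1,1,1,1,1], twist=[0,0,0,0,0,0])

```text
time: 12.18
ee_pos: [0.5115, -0.288, 0.1704]
tcp_rot: [0.453, -0.453, -0.543, 0.543]
force: [1.0, -0.3, -2.7]
finger_gap: 0.0138
```

Call:
jog_arm([
  [0,0,-1],
  [0,0,-2],
  [0,0,-2],
], fingers=[1,1,1], twist=[0,0,0])

```text
time: 12.55
ee_pos: [0.5115, -0.288, 0.1693]
tcp_rot: [-0.453, 0.453, 0.543, -0.543]
force: [-4.9, 4.4, 13.4]
finger_gap: 0.0137
```

Call:
jog_arm([
  [0,0,1],
  [0,0,1],
  [0,0,1],
  [0,0,1],
  [0,0,1],
  [0,0,1],
], fingers=[0.4,0.2,0,0,0,0], twist=[0,0,0,0,0,0])

```text
time: 13.3
ee_pos: [0.5115, -0.288, 0.1694]
tcp_rot: [0.453, -0.453, -0.543, 0.543]
force: [0.9, 1.0, 0.1]
finger_gap: 0.0473
```

Call:
jog_arm([
  [0,0,15],
  [0,0,40],
  [0,0,80],
  [0,0,120],
  [-30,0,150],
  [-60,0,150],
  [-90,0,150],
], fingers=[0,0,0,0,0,0,0], twist=[0,0,0,0,0,0,0])

```text
time: 14.18
ee_pos: [0.4205, -0.2883, 0.3206]
tcp_rot: [-0.453, 0.454, 0.543, -0.543]
force: [-0.2, -0.4, 0.6]
finger_gap: 0.0465
```

```bash
python3 - <<'E'
from h import *
s,p,f=wsnap("w8");print(s["time"],s["force"],s["ee_pos"],s["finger_gap"])
for r in spot_point("grip_a",p): print("w",r,f(r["point"],.154).round(4),f(r["point"],.109).round(4))
p=snapshot("side");save(p,"s8",(200,60,540,400),1.7)
for r in spot_point("grip_a",p): print("s",r,ray(p,r["point"],.154).round(4),ray(p,r["point"],.109).round(4))
E
```

```text
14.175 [-0.18294964 -0.40967688  0.61654017] [ 0.4205128  -0.28831167  0.32058103] 0.046486929568911615
w {'point': [305.9, 259.8], 'score': 0.81} [ 0.5104 -0.2881  0.154 ] [ 0.5321 -0.2864  0.109 ]
w {'point': [476.1, 166.9], 'score': 0.8} [ 0.3591 -0.1127  0.154 ] [ 0.3596 -0.0864  0.109 ]
w {'point': [536.0, 277.1], 'score': 0.65} [0.4812 0.0068 0.154 ] [0.4987 0.0498 0.109 ]
s {'point': [390.7, 286.0], 'score': 0.69} [ 0.5146 -0.2944  0.154 ] [ 0.5283 -0.2598  0.109 ]
s {'point': [291.0, 229.8], 'score': 0.6} [ 0.3574 -0.1378  0.154 ] [ 0.3574 -0.0896  0.109 ]
```

View pics/s8.png

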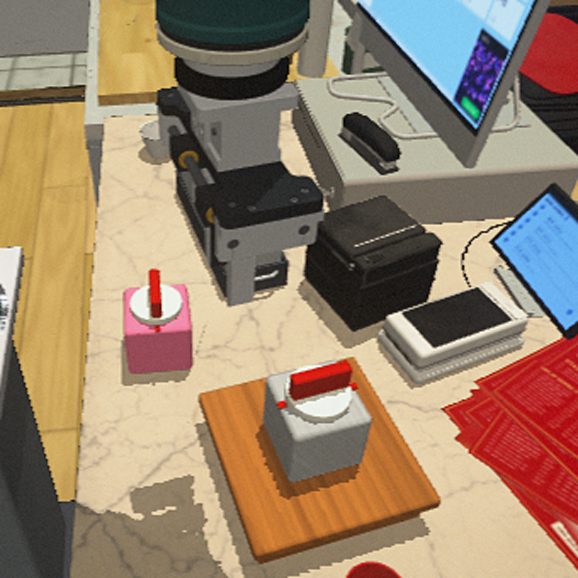

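View pics/w8.png

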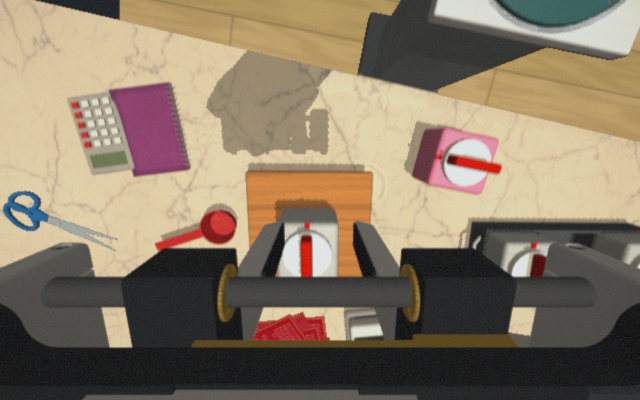

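Standing upright in the middle of the riser, bar at (306,258) in line with its mark at (307,225), robot clear. Handing in.

```bash
python3 -c "
from h import *
print(close_job())"
```

```text
the job is handed in; nothing more can be done
None
```

I tightened the loose lid (middle canister) in the caddy by about 1.1 rad clockwise, to its stop. I then lifted the canister out by its bar and set it down on the riser. The job was handed in at about 14 s of the 48 s allowed; handing in gives no verdict.

Last checks:
- **Position:** the wrist camera puts the bar at (0.510, -0.288) m and the riser's middle was measured at (0.511, -0.288) m. The side camera read (0.515, -0.294) m. They differ by about 7 mm, well inside the 60 mm allowed.
- **Lid:** the bar looks in line with the red marks in the wrist and side pictures. I judged this by eye and did not measure the final angle.
- **Upright:** the canister looks upright on the wood in the side view.
- **Tight canisters:** both stood in their pockets with bars on their marks in the side view after the lift and move. In the last pictures only the nearer one was found again, within a few millimetres of where it started. The farther one was hidden behind the gripper.
- **Robot:** it was clear of everything, with the measured force near zero.

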